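# Dock a power pack in the load tester and select the load

## Task

Lay the white power pack in the load tester's recess and press it fully home, flat on the pad, so that its top is flush with the panel. Then turn the tester's selector knob clockwise until its pointer clicks in at the three-dot mark, without going on past it, and let go.

Things in the scene. Friction and masses are not known exactly. Their poses are not given: they have to be found in the camera images.
- pack: white power pack, a slab 60 x 98 x 22 mm with rounded edges, 0.21 kg, lying flat on the bench to the left of the tester. Origin: centre of its underside; x across its 60 mm width, y along its 98 mm length, z up out of its top. It may go into the recess either way round.
- tester: load tester fixed on the bench: a flat grey box 150 (x) x 260 (y) x 56 mm high. Origin: centre of its underside on the bench; x points away from the robot (its own rear), y to its left, z up. Recess on the left half, black dial plate with the selector on the right half. Both work from above.
- recess_floor (a point): centre of the recess floor (black pad, copper rings), 34 mm above the bench; axes as the tester's. The recess is 103 mm along x, 65 mm along y and 22 mm deep, with a 4 mm chamfer round its mouth; the pack's length goes along x. A steel spring clip stands 5 mm into it at the middle of each end, 10 to 22 mm above the floor: the pack rests on them until pushed past (about 15 N).
- recess_mouth (a point): centre of the recess at panel height, 56 mm above the bench, 22 mm above recess_floor. In the middle of each long side is a thumb notch for a finger: 52 mm wide along x, reaching to 52 mm from the centre along y, its floor 17 mm below the panel.
- selector (a joint): selector angle in rad, clockwise seen from above; five click positions 30 degrees apart: 0 = ring mark (off), 0.524 = one dot, 1.047 = two dots, 1.571 = three dots, 2.094 = four dots (end stop). A spring detent pulls the knob into the nearest position; stiff to about 0.1 N m between them.
- selector_grip (a point): on the knob's axis, 78 mm above the bench, in the knob's grip bar: the bar is 62 mm long, 14 mm thick, 26 mm high (from 63 to 89 mm above the bench), standing on a round skirt of 66 mm diameter. This frame turns with the knob: x along the bar towards its pointer end (white line), z up.
- mark_three (a point): middle of the three-dot mark on the dial plate, 54 mm from the knob's axis, 56 mm above the bench. Seen from the robot the marks run clockwise from the ring at the left: ring, one, two, three, four white dots, dice fashion, 30 degrees apart on the far side of the knob.

How it is judged:
By the outcome, as a careful person would: the job done as asked, in the order asked, and still so for the second after the job is handed in, with the robot touching nothing.
It also fails if it takes over 58 s, if anything falls off the work surface, if the arm or the gripper's body presses on something with over 40 N, if the wrist force passes 120 N, or if a joint passes its speed limit or range.

## Robot

A 7-joint arm with a two-finger parallel gripper is mounted at the origin on a cart in front of the work surface, level with it; the furniture and walls round the work are solid. World frame = base frame: x ahead of the robot, y to its left, z up, the work surface at z = 0. Lengths are in m, angles in rad, forces in N, time in s.
With the tool pointing down it reaches from about 0.425 to 0.875 m from the base axis. Payload 4.7 kg.
Tool frame: the origin (TCP) lies between the finger pads; the fingertips stand 19 mm ahead of it and the grasp point (between the pads) is the TCP (ctrl.tip_extent is the distance from the TCP to the fingertips, in m); z points along the fingers, y is the line along which they close (so a half turn about z gives the same grasp; the last joint's range is limited). The gripper opens to 87 mm and grips with 3 to 60 N. Pads are 19 mm wide; open, the fingers measure 117 mm over their backs; the gripper's body (75 mm by 190 mm) begins 51 mm behind the grasp point.
Start: joints at [-1.095, 0.321, -0.07, 1.45, 0.023, 1.371, -0.057], TCP at [0.29, 0.582, 0.242] pointing down, gripper open.
Joint ranges: [-2.86, 2.86], [-0.3, 2.09], [-1.38, 1.24], [0.06, 2.45], [-1.56, 4.7], [0.09, 2.05], [-2.69, 2.69]. Speed limits (rad/s): [2.57, 2.57, 3.14, 3.14, 3.14, 3.14, 3.14].

## Interface

Orientations are given as a rotation vector (axis times angle).
In Python, from bench import ctrl gives the robot as it stands.
- The arm moves only by the shell command python3 -m crank 'ROWS' [OPENING] [FORCE]. ROWS is JSON, a list of rows, each an object of numbers: "tx", "ty", "tz": the shift along the tool's x, y, z in mm; "turn": the turn about the tool's z in units of 5 degrees (1.0 is 5 degrees). In form: [{"tx": .., "ty": .., "tz": .., "turn": ..}, ...]. A call has 1 to 5 rows; each row is the pose to reach, as a shift and turn from the pose commanded when the call began, along the tool's axes at that moment; what a row does not reach only later rows make up. A row lasts 1/8 s, in which the tool goes at most 62.5 mm and 10.7 degrees, less where a joint would pass 70% of its speed; a pose out of reach is approached as far as the arm can. A call with a gripper value outside its range is refused whole. OPENING is the finger opening in mm, from 0 to 87, set as the call begins (- or left out, the last holds). The fingers move at their own pace and stop on an object; FORCE is the grip in N (left out, the last holds). Time passes only in rows, so rows that repeat a pose let the fingers close. It gives the time, the measured TCP pose, the force, the opening and the grip force at its end, in the units of the state.
- ctrl.get_state(): the state, without advancing time (a new reading comes with each control period).
- ctrl.get_image(name): name is "scene" or "top"; returns (picture, depth): 400x640x3 uint8, red, green, blue; 400x640 float32, m along the optical axis (not along the pixel's ray), 0 where there is no reading.
- ctrl.camera_model(name): a dict with "intrinsics" (3x3 intrinsics, pixels), "dist_coeffs" ([k1, k2, p1, p2, k3] as OpenCV has them; the pictures are not rectified), "origin" and "orientation" of the camera in the world. Camera axes: x right, y down, z forward; pixel columns grow to the right and rows downward; lengths in m; the calibration is good to about 2 mm. A picture is of the moment at which its call begins. camera_model takes no time and is no camera call.
- ctrl.close_job(): hands the job in; it is judged then, once.
Trained networks look in the newest picture that a camera, given by its name, has taken for a name from the list of things; names that differ only in an ending like _2 or _b are one class to them, and where a whole thing is asked for, a point or a joint stands for the part that bears it (a point fixed in the world has none). Each returns a list of dicts, best first, with "confidence" (0 to 1); they miss things now and then, are a little off and sometimes report something else, mostly with a low value. They report only what shows in the picture. A call takes as long as a camera call.
- ctrl.recognise(camera, query): "xyz" ([x, y, z] in m, in world coordinates, good to about 4 mm: the middle of the surface that is visible of it).
- ctrl.mark_of(camera, query): "xyz" ([x, y, z] in m, in world coordinates, good to about 4 mm: a listed point, or the origin of a listed thing).
The state is a dict: "time": time; "joint_positions": joint angles; "qd": joint speeds; "joint_torque": joint torques, N m; "position": TCP position; "tool_rot": TCP orientation; "ft_force": force on the tool from outside, world axes, zero at the start; "torque": the same for the moment, N m; "grip_width": opening from 0.0 (shut) to 1.0 (fully open); "grip_force": force on a finger pad.
Only numpy, scipy, OpenCV 4.12 (cv2) and the standard library are available. Lean on these libraries where they do the work, as an engineer would, in place of code of your own. Each camera call takes 0.05 s, during which the arm holds its last target. There are 200 camera calls.

## Working session

There is one attempt and no reset: what is moved stays moved. The work goes in short steps, Python scripts to look and compute and a shell command to move; the robot and the scene stay as the last step left them, time stands still between calls to the robot, and variables do not carry over. Pictures are saved under pics/ and viewed, at most 10 in all, crops included, and the job is handed in when it is done.

```bash
mkdir -p pics; cat > h.py <<'E'
import numpy as np, cv2
from scipy.spatial.transform import Rotation as R
from bench import ctrl
def rot(o):
    o=np.array(o,float)
    return o if o.shape==(3,3) else R.from_rotvec(o).as_matrix()
def cloud(name):
    im,d=ctrl.get_image(name); m=ctrl.camera_model(name)
    K=np.array(m["intrinsics"],float);D=np.array(m["dist_coeffs"],float)
    v,u=np.mgrid[:400,:640]
    p=cv2.undistortPoints(np.stack([u.ravel(),v.ravel()],1).astype(np.float64)[:,None],K,D)[:,0]
    z=d.ravel()
    c=np.c_[p*z[:,None],z]@rot(m["orientation"]).T+np.array(m["origin"])
    c[z==0]=np.nan
    return im,c.reshape(400,640,3)
def st():
    s=ctrl.get_state()
    print({k:np.round(s[k],3).tolist() for k in("time","position","tool_rot","ft_force","grip_width","grip_force")})
    print(np.round(R.from_rotvec(s["tool_rot"]).as_matrix(),3).tolist())
    return s
def go(target,s=None):
    s=s or ctrl.get_state()
    M=R.from_rotvec(s["tool_rot"]).as_matrix()
    return np.round(M.T@(np.array(target)-s["position"])*1000,1)
E
python3 - <<'E'
from h import *
s=st()
for n in("top","scene"):
    m=ctrl.camera_model(n);print(n,np.round(m["origin"],3),np.round(m["orientation"],3))
    im,c=cloud(n);cv2.imwrite(f"pics/{n}0.png",im[...,::-1])
    for q in("pack","tester","recess_mouth","selector_grip","mark_three"):
        print(q,[(np.round(r["xyz"],3).tolist(),round(r["confidence"],2)) for r in ctrl.mark_of(n,q)[:2]])
E
```

```text
{'time': 0.0, 'position': [0.289, 0.581, 0.24], 'tool_rot': [-0.719, -3.058, 0.003], 'ft_force': [0.284, 0.051, -0.724], 'grip_width': 1.001, 'grip_force': 0.0}
[[-0.895, 0.446, -0.001], [0.446, 0.895, -0.002], [-0.0, -0.002, -1.0]]
top [0.315 0.025 1.309] [-2.105  2.155 -0.215]
pack [([0.448, 0.295, 0.0], 0.6)]
tester [([0.54, -0.161, -0.002], 0.82)]
recess_mouth [([0.55, -0.092, 0.055], 0.77)]
selector_grip [([0.518, -0.219, 0.077], 0.92)]
mark_three [([0.565, -0.251, 0.053], 0.82), ([0.553, -0.094, 0.031], 0.53)]
scene [-0.272 -0.671  0.607] [-1.878  0.846 -0.562]
pack [([0.449, 0.297, -0.001], 0.57)]
tester [([0.542, -0.162, 0.002], 0.61)]
recess_mouth [([0.557, -0.091, 0.056], 0.56)]
selector_grip [([0.519, -0.214, 0.078], 0.88)]
mark_three [([0.565, -0.252, 0.053], 0.64)]
```

View pics/top0.png

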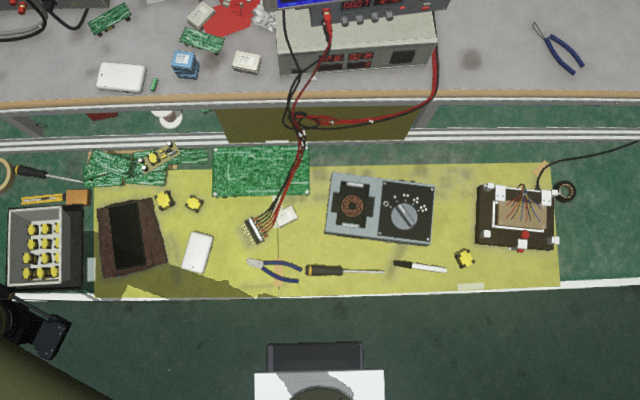

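View pics/scene0.png

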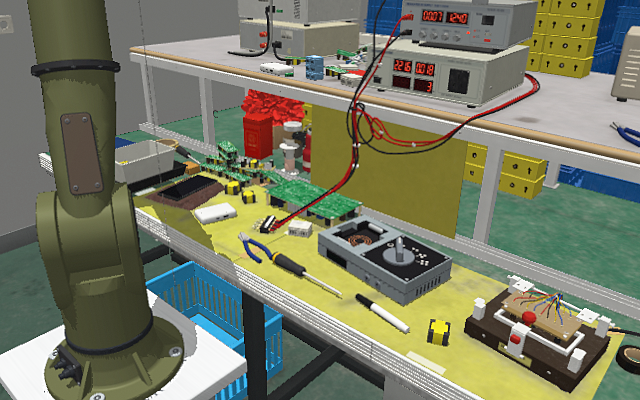

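The top view shows the pack at about (198,253), the recess pad at (352,206) and the knob at (404,215). The scene view shows the pack flat on the bench at (215,214), clear of other parts. Next I'll measure poses from the cloud.

```bash
python3 - <<'E'
from h import *
def fit(n,P):
    r=cv2.minAreaRect((P[:,:2]*1000).astype(np.float32));print(n,len(P),"ctr",np.round(r[0],1),"size",np.round(r[1],1),"ang",round(r[2],1),"medz",np.round(np.median(P[:,2])*1000,1))
for cam in("top","scene"):
    im,c=cloud(cam); m=ctrl.camera_model(cam); print(cam,m["intrinsics"][0][0])
    g=im.min(2).astype(int)
    near=lambda x,y,r:np.hypot(c[...,0]-x,c[...,1]-y)<r
    z=c[...,2]
    fit("pack",c[near(.448,.296,.08)&(z>.012)&(z<.035)])
    fit("packw",c[near(.448,.296,.08)&(z>.012)&(z<.035)&(g>140)])
    fit("tester",c[near(.541,-.161,.17)&(z>.046)&(z<.066)])
    fit("bar",c[near(.518,-.217,.04)&(z>.079)&(z<.1)])
    k=near(.518,-.217,.04)&(z>.075)&(g>170); print("white line",k.sum(),np.round(c[k].mean(0),3) if k.any() else "")
    P=c[near(.552,-.092,.07)&(z>.026)&(z<.042)]; fit("recess floor",P)
    W=c[near(.53,-.22,.075)&(z>.05)&(z<.061)&(g>150)]; print("dots",len(W),np.round(W[:,:2]*1000).astype(int).tolist()[:50])
im,c=cloud("top")
cv2.imwrite("pics/t1.png",cv2.resize(im[160:260,310:450,::-1],None,fx=5,fy=5,interpolation=cv2.INTER_CUBIC))
E
```

```text
top 519.2319422231277
pack 907 ctr [446.6 297. ] size [59.9 98.6] ang 74.0 medz 21.4
packw 875 ctr [446.2 296.9] size [59.5 96.1] ang 73.5 medz 21.5
tester 4685 ctr [ 542.8 -163.5] size [260.6 151.9] ang 81.2 medz 57.0
bar 165 ctr [ 519.3 -216.7] size [61.7 15.4] ang 34.8 medz 89.1
white line 16 [ 0.532 -0.208  0.09 ]
recess floor 1224 ctr [556.3 -91. ] size [112.8 100.6] ang 81.3 medz 35.8
dots 162 [[605, -224], [604, -226], [604, -229], [578, -163], [575, -162], [574, -219], [574, -222], [573, -160], [573, -220], [572, -223], [571, -229], [571, -232], [571, -158], [571, -160], [570, -197], [569, -199], [570, -230], [567, -157], [568, -159], [567, -197], [567, -199], [566, -254], [566, -155], [565, -157], [565, -159], [563, -254], [563, -155], [564, -158], [563, -159], [561, -244], [561, -247], [561, -255], [560, -152], [560, -154], [561, -157], [560, -159], [558, -246], [559, -152], [558, -154], [558, -157], [557, -159], [556, -251], [555, -151], [555, -154], [556, -157], [555, -159], [555, -171], [554, -252], [554, -254], [553, -149]]
scene 503.2392959199818
pack 482 ctr [445.9 29
[... 306 characters left out ...]
0.8] size [79.4 84.4] ang 77.3 medz 37.3
dots 137 [[564, -154], [568, -157], [567, -160], [571, -160], [574, -161], [556, -152], [558, -153], [559, -155], [563, -155], [567, -158], [569, -159], [549, -149], [548, -152], [553, -151], [554, -153], [552, -157], [558, -156], [561, -157], [562, -158], [543, -147], [543, -150], [546, -151], [548, -152], [551, -152], [552, -154], [553, -156], [554, -158], [532, -147], [538, -146], [538, -148], [540, -149], [539, -153], [542, -153], [543, -155], [546, -156], [545, -159], [531, -148], [532, -150], [533, -151], [536, -152], [535, -155], [538, -156], [538, -158], [552, -170], [523, -148], [525, -149], [530, -148], [530, -151], [531, -153], [531, -155]]
```

View pics/t1.png

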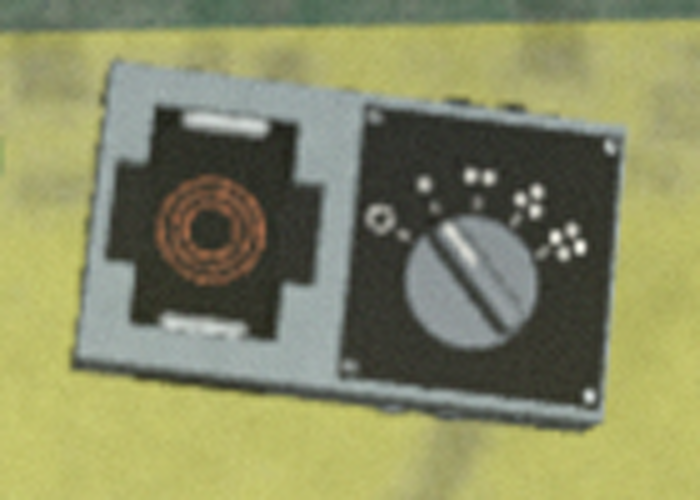

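The crop shows the pointer between the ring and one-dot marks (white line near (455,240)), so the turn to three dots is about 73°. The recess is empty, with its clips at the upper and lower ends. I'll measure the recess properly and compute the first move.

```bash
python3 - <<'E'
from h import *
s=st(); print("to pack hover",go([.4462,.2957,.14],s))
a=np.deg2rad(-8.9); X=np.array([np.cos(a),np.sin(a)]);Y=np.array([-X[1],X[0]])
for cam in("top",):
    im,c=cloud(cam); T=np.array([.543,-.1625]); d=c[...,:2]-T; u=d@X*1000; v=d@Y*1000; z=c[...,2]*1000
    inn=(abs(u)<70)&(abs(v)<125)&(z<49)
    print("recess n",inn.sum(),"notch v pct",np.percentile(v[inn&(abs(u)<18)],[1,50,99]),"recess u",np.percentile(u[inn],[1,99]),"v near ends",np.percentile(v[inn&(abs(u)>32)],[1,99]))
    g=im.astype(int); k=(abs(u)<60)&(v>20)&(v<120)&(g[...,0]-g[...,2]>35)&(z<45); print("rings",k.sum(),(u[k].min()+u[k].max())/2,(v[k].min()+v[k].max())/2,u[k].mean(),v[k].mean(),z[k].mean())
    # obstacles around pack
    near=(abs(c[...,0]-.446)<.06)&(abs(c[...,1]-.296)<.13)&(z>30)&(z<200);print("tall near pack",near.sum(),np.round(c[near].mean(0),3),z[near].max() if near.any() else 0)
E
```

```text
{'time': 0.75, 'position': [0.29, 0.582, 0.242], 'tool_rot': [0.719, 3.058, 0.0], 'ft_force': [-0.333, 0.179, -0.139], 'grip_width': 1.0, 'grip_force': 0.0}
[[-0.895, 0.446, 0.0], [0.446, 0.895, 0.0], [-0.0, 0.0, -1.0]]
to pack hover [-267.7 -186.5  101.6]
recess n 1317 notch v pct [ 17.16585305  68.10009552 119.65899032] recess u [-44.93703009  50.9751417 ] v near ends [ 36.06318794 100.35803285]
rings 261 -1.3835921929180355 69.85711698104814 -1.2276246875935046 69.34319060577796 35.25051485418101
tall near pack 0 [nan nan nan] 0<stdin>:10: RuntimeWarning: Mean of empty slice.
  ret = um.true_divide(
```

```bash
python3 -m crank '[{"tx":-50,"ty":-35,"tz":10,"turn":-0.5},{"tx":-100,"ty":-70,"tz":20,"turn":-1},{"tx":-150,"ty":-105,"tz":40,"turn":-1.5},{"tx":-200,"ty":-140,"tz":60,"turn":-2},{"tx":-250,"ty":-175,"tz":80,"turn":-2}]' 87; python3 -c "
from h import *
s=st();print(go([.4462,.2957,.06],s))"
```

```text
time: 1.42
position: [0.434, 0.3165, 0.163]
tool_rot: [0.449, 3.108, 0.002]
ft_force: [1.4, 0.6, 0.0]
grip_width: 0.998
grip_force: 0.0
{'time': 1.425, 'position': [0.434, 0.316, 0.163], 'tool_rot': [0.449, 3.108, 0.002], 'ft_force': [1.387, 0.554, 0.034], 'grip_width': 0.998, 'grip_force': 0.0}
[[-0.959, 0.283, 0.001], [0.283, 0.959, 0.001], [-0.001, 0.001, -1.0]]
[-17.5 -16.6 103. ]
```

```bash
python3 -m crank '[{"tx":-15,"ty":-14.5,"tz":40},{"tx":-15,"ty":-14.5,"tz":80},{"tx":-15,"ty":-14.5,"tz":115},{"tx":-15,"ty":-14.5,"tz":136},{"tx":-15,"ty":-14.5,"tz":136}]'; python3 -c "
from h import *
s=st();print(go([.4462,.2957,.025],s))"
```

```text
{'time': 1.425, 'position': [0.434, 0.316, 0.163], 'tool_rot': [0.449, 3.108, 0.002], 'ft_force': [1.387, 0.554, 0.034], 'grip_width': 0.998, 'grip_force': 0.0}
[[-0.959, 0.283, 0.001], [0.283, 0.959, 0.001], [-0.001, 0.001, -1.0]]
[-17.5 -16.6 138. ]$[0]: bad value
```

```bash
python3 -m crank '[{"tx":-15,"ty":-14.5,"tz":40,"turn":0},{"tx":-15,"ty":-14.5,"tz":80,"turn":0},{"tx":-15,"ty":-14.5,"tz":115,"turn":0},{"tx":-15,"ty":-14.5,"tz":136,"turn":0},{"tx":-15,"ty":-14.5,"tz":136,"turn":0}]'; python3 -c "
from h import *
s=st();print(go([.4462,.2957,.025],s))"
```

```text
time: 2.05
position: [0.4422, 0.2991, 0.0257]
tool_rot: [-0.449, -3.107, 0.004]
ft_force: [-0.1, -0.1, 1.0]
grip_width: 0.998
grip_force: 0.0
{'time': 2.05, 'position': [0.442, 0.299, 0.026], 'tool_rot': [-0.449, -3.107, 0.004], 'ft_force': [-0.089, -0.093, 0.96], 'grip_width': 0.998, 'grip_force': 0.0}
[[-0.959, 0.283, -0.003], [0.283, 0.959, -0.002], [0.002, -0.003, -1.0]]
[-4.8 -2.2  0.7]
```

```bash
python3 -m crank '[{"tx":-4.8,"ty":-2.2,"tz":0.5,"turn":0},{"tx":-4.8,"ty":-2.2,"tz":0.5,"turn":0}]' && python3 -m crank '[{"tx":0,"ty":0,"tz":0,"turn":0},{"tx":0,"ty":0,"tz":0,"turn":0},{"tx":0,"ty":0,"tz":0,"turn":0},{"tx":0,"ty":0,"tz":0,"turn":0},{"tx":0,"ty":0,"tz":0,"turn":0}]' 50 45
```

```text
time: 2.3
position: [0.4488, 0.2967, 0.0281]
tool_rot: [0.451, 3.107, 0.003]
ft_force: [-0.5, 0.2, -0.8]
grip_width: 1.0
grip_force: 0.0
time: 2.92
position: [0.4474, 0.2969, 0.0268]
tool_rot: [0.449, 3.109, 0.001]
ft_force: [-0.8, 0.7, 1.2]
grip_width: 0.671
grip_force: 45.0
```

```bash
python3 -m crank '[{"tx":0,"ty":0,"tz":-20,"turn":0},{"tx":0,"ty":0,"tz":-50,"turn":0},{"tx":0,"ty":0,"tz":-85,"turn":-0.5},{"tx":0,"ty":0,"tz":-115,"turn":-1},{"tx":0,"ty":0,"tz":-115,"turn":-1.5}]' && python3 -c "
from h import *
s=st();print(go([.5527,-.094,.15],s))"
```

```text
time: 3.55
position: [0.4487, 0.2973, 0.1442]
tool_rot: [0.243, 3.129, 0.005]
ft_force: [-0.3, -0.7, -2.5]
grip_width: 0.673
grip_force: 45.0
{'time': 3.55, 'position': [0.449, 0.297, 0.144], 'tool_rot': [0.243, 3.129, 0.005], 'ft_force': [-0.338, -0.652, -2.454], 'grip_width': 0.673, 'grip_force': 44.992}
[[-0.988, 0.154, 0.004], [0.154, 0.988, 0.003], [-0.003, 0.003, -1.0]]
[-163.2 -370.6   -6.5]
```

```bash
python3 -m crank '[{"tx":-10,"ty":-22,"tz":0,"turn":0},{"tx":-26,"ty":-60,"tz":0,"turn":0},{"tx":-45,"ty":-102,"tz":0,"turn":0},{"tx":-64,"ty":-145,"tz":0,"turn":0},{"tx":-83,"ty":-188,"tz":0,"turn":0}]' && python3 -m crank '[{"tx":-19,"ty":-43,"tz":0,"turn":0},{"tx":-38,"ty":-86,"tz":0,"turn":0},{"tx":-57,"ty":-129,"tz":0,"turn":0},{"tx":-72,"ty":-165,"tz":0,"turn":0},{"tx":-80,"ty":-182,"tz":0,"turn":0}]' && python3 -m crank '[{"tx":0,"ty":0,"tz":0,"turn":0},{"tx":0,"ty":0,"tz":0,"turn":0}]';python3 - <<'E'
from h import *
s=st();print(go([.5527,-.094,.15],s))
for cam in("top","scene"):
    im,c=cloud(cam);cv2.imwrite(f"pics/{cam}2.png",im[...,::-1])
    z=c[...,2];g=im.min(2)
    k=(np.hypot(c[...,0]-.553,c[...,1]+.094)<.085)&(z>.12)&(z<.16)&(g>130)
    P=c[k];print(cam,len(P),cv2.minAreaRect((P[:,:2]*1000).astype(np.float32)),np.median(P[:,2]))
    print("pack",[(np.round(r["xyz"],3).tolist(),round(r["confidence"],2)) for r in ctrl.mark_of(cam,"pack")[:2]])
a=cv2.imread("pics/top2.png")[150:270,290:450];b=cv2.imread("pics/scene2.png")[130:290,270:483]
cv2.imwrite("pics/c2.png",np.vstack([cv2.resize(a,(400,300)),cv2.resize(b,(400,300))]))
E
```

```text
time: 4.18
position: [0.4998, 0.0963, 0.1412]
tool_rot: [-0.245, -3.131, 0.001]
ft_force: [0.9, -0.0, -0.7]
grip_width: 0.67
grip_force: 45.0
time: 4.8
position: [0.5502, -0.0975, 0.1412]
tool_rot: [-0.251, -3.13, 0.002]
ft_force: [0.3, 0.0, -1.4]
grip_width: 0.67
grip_force: 45.0
time: 5.05
position: [0.5504, -0.0928, 0.1412]
tool_rot: [-0.243, -3.131, -0.001]
ft_force: [-0.4, -0.2, -1.6]
grip_width: 0.668
grip_force: 45.0
{'time': 5.05, 'position': [0.55, -0.093, 0.141], 'tool_rot': [-0.243, -3.131, -0.001], 'ft_force': [-0.444, -0.16, -1.566], 'grip_width': 0.668, 'grip_force': 44.992}
[[-0.988, 0.154, -0.001], [0.154, 0.988, 0.001], [0.001, 0.001, -1.0]]
[-2.5 -0.8 -8.8]
top 0 ((0.0, 0.0), (0.0, 0.0), 0.0) nan
pack []
scene 548 ((546.4322509765625, -94.15739440917969), (73.46067810058594, 97.40435791015625), 75.61412048339844) 0.135582671427522
pack [([0.553, -0.091, 0.118], 0.8)]
  return _methods._mean(a, axis=axis, dtype=dtype,
  ret = ret.dtype.type(ret / rcount)
```

View pics/c2.png

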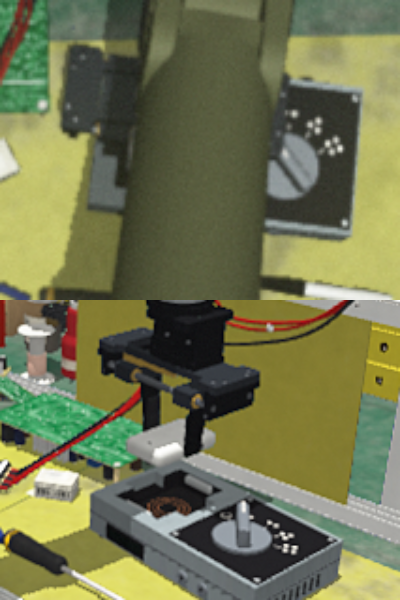

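The pack hangs level above the recess (lower half, near (170,440)). The top camera is blocked by the arm. I'll descend in steps and watch the force.

```bash
python3 -m crank '[{"tx":-3,"ty":-0.6,"tz":15,"turn":0},{"tx":-3,"ty":-0.6,"tz":35,"turn":0},{"tx":-3,"ty":-0.6,"tz":50,"turn":0},{"tx":-3,"ty":-0.6,"tz":54,"turn":0},{"tx":-3,"ty":-0.6,"tz":54,"turn":0}]' && python3 -m crank '[{"tx":0,"ty":0,"tz":2,"turn":0},{"tx":0,"ty":0,"tz":4,"turn":0},{"tx":0,"ty":0,"tz":4,"turn":0}]'
```

```text
time: 5.88
position: [0.5537, -0.0954, 0.0875]
tool_rot: [-0.245, -3.132, 0.0]
ft_force: [0.3, -0.0, -1.7]
grip_width: 0.675
grip_force: 45.0
time: 6.25
position: [0.5537, -0.0953, 0.0838]
tool_rot: [0.245, 3.132, 0.0]
ft_force: [-0.6, -0.1, -1.2]
grip_width: 0.67
grip_force: 45.0
```

```bash
python3 -m crank '[{"tx":0,"ty":1,"tz":1.5,"turn":0},{"tx":0,"ty":1,"tz":3,"turn":0},{"tx":0,"ty":1,"tz":3,"turn":0}]' && python3 -m crank '[{"tx":0,"ty":0,"tz":2,"turn":0},{"tx":0,"ty":0,"tz":2,"turn":0}]';  python3 - <<'E'
from h import *
im,c=cloud("scene");b=im[150:270,290:450,::-1]
cv2.imwrite("pics/c3.png",cv2.resize(b,(800,600),interpolation=cv2.INTER_CUBIC))
E
```

```text
time: 6.62
position: [0.5537, -0.0943, 0.0805]
tool_rot: [-0.245, -3.132, -0.0]
ft_force: [0.5, 0.6, -1.3]
grip_width: 0.671
grip_force: 45.0
time: 6.88
position: [0.5537, -0.0944, 0.0785]
tool_rot: [-0.245, -3.132, -0.0]
ft_force: [-1.0, -0.7, -1.5]
grip_width: 0.671
grip_force: 45.0
```

View pics/c3.png

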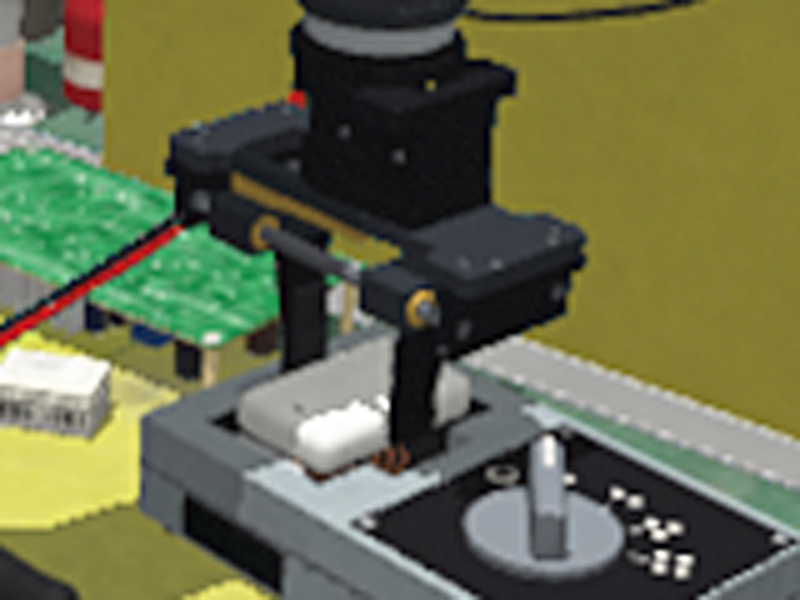

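The pack sits over the recess mouth, well aligned, with a finger above each notch. I'll continue down.

```bash
python3 -m crank '[{"tx":0,"ty":0,"tz":2,"turn":0},{"tx":0,"ty":0,"tz":4,"turn":0},{"tx":0,"ty":0,"tz":4,"turn":0}]' && python3 -m crank '[{"tx":0,"ty":0,"tz":2,"turn":0},{"tx":0,"ty":0,"tz":4,"turn":0},{"tx":0,"ty":0,"tz":4,"turn":0}]'
```

```text
time: 7.3
position: [0.5536, -0.0943, 0.0748]
tool_rot: [-0.245, -3.132, -0.0]
ft_force: [-2.2, -0.5, 1.1]
grip_width: 0.671
grip_force: 45.0
time: 7.68
position: [0.5541, -0.0941, 0.0713]
tool_rot: [0.245, 3.131, 0.001]
ft_force: [-2.7, 1.9, 4.4]
grip_width: 0.67
grip_force: 45.0
```

```bash
python3 -m crank '[{"tx":0,"ty":0,"tz":2,"turn":0},{"tx":0,"ty":0,"tz":4,"turn":0},{"tx":0,"ty":0,"tz":4,"turn":0}]' && python3 -m crank '[{"tx":0,"ty":0,"tz":2,"turn":0},{"tx":0,"ty":0,"tz":4,"turn":0},{"tx":0,"ty":0,"tz":4,"turn":0}]'
```

```text
time: 8.05
position: [0.554, -0.0944, 0.0664]
tool_rot: [0.244, 3.132, -0.001]
ft_force: [-1.2, 0.9, -0.0]
grip_width: 0.672
grip_force: 45.0
time: 8.43
position: [0.5532, -0.0944, 0.0619]
tool_rot: [-0.246, -3.131, 0.0]
ft_force: [-1.8, 0.5, -1.4]
grip_width: 0.674
grip_force: 45.0
```

```bash
python3 -m crank '[{"tx":0,"ty":0,"tz":1,"turn":0},{"tx":0,"ty":0,"tz":2,"turn":0},{"tx":0,"ty":0,"tz":2,"turn":0}]' && python3 -m crank '[{"tx":0,"ty":0,"tz":0,"turn":0},{"tx":0,"ty":0,"tz":0,"turn":0},{"tx":0,"ty":0,"tz":0,"turn":0}]' 68
```

```text
time: 8.8
position: [0.5536, -0.0945, 0.0608]
tool_rot: [-0.246, -3.131, -0.0]
ft_force: [-3.2, 0.2, 3.2]
grip_width: 0.676
grip_force: 45.0
time: 9.18
position: [0.5542, -0.0944, 0.0606]
tool_rot: [0.245, 3.131, -0.0]
ft_force: [0.1, 0.3, -0.6]
grip_width: 0.774
grip_force: 0.0
```

```bash
python3 -m crank '[{"tx":0,"ty":0,"tz":-15,"turn":0},{"tx":0,"ty":0,"tz":-40,"turn":0},{"tx":0,"ty":0,"tz":-60,"turn":0},{"tx":0,"ty":0,"tz":-60,"turn":0}]' && python3 -m crank '[{"tx":0,"ty":0,"tz":0,"turn":0},{"tx":0,"ty":0,"tz":0,"turn":0},{"tx":0,"ty":0,"tz":0,"turn":0},{"tx":0,"ty":0,"tz":0,"turn":0},{"tx":0,"ty":0,"tz":0,"turn":0}]' 0 20
```

```text
time: 9.68
position: [0.5556, -0.0947, 0.1232]
tool_rot: [0.245, 3.127, 0.001]
ft_force: [0.8, -0.2, -0.6]
grip_width: 0.783
grip_force: 0.0
time: 10.3
position: [0.5538, -0.0944, 0.1205]
tool_rot: [-0.245, -3.132, -0.0]
ft_force: [-0.6, 0.6, -0.2]
grip_width: 0.301
grip_force: 0.0
```

Finish closing, then press on the pack's top centre.

```bash
python3 -m crank '[{"tx":0,"ty":0,"tz":10,"turn":0},{"tx":0,"ty":0,"tz":25,"turn":0},{"tx":0,"ty":0,"tz":36,"turn":0},{"tx":0,"ty":0,"tz":42,"turn":0},{"tx":0,"ty":0,"tz":42,"turn":0}]' 0 && python3 -m crank '[{"tx":0,"ty":0,"tz":1.5,"turn":0},{"tx":0,"ty":0,"tz":3,"turn":0},{"tx":0,"ty":0,"tz":3,"turn":0}]'
```

```text
time: 10.92
position: [0.5534, -0.0943, 0.078]
tool_rot: [-0.245, -3.131, 0.0]
ft_force: [-0.1, -0.4, 0.6]
grip_width: 0.004
grip_force: 0.0
time: 11.3
position: [0.5539, -0.0943, 0.0758]
tool_rot: [0.245, 3.132, 0.0]
ft_force: [-0.0, 0.0, -0.4]
grip_width: 0.004
grip_force: 0.0
```

```bash
python3 -m crank '[{"tx":0,"ty":0,"tz":1,"turn":0},{"tx":0,"ty":0,"tz":2,"turn":0},{"tx":0,"ty":0,"tz":2,"turn":0}]' && python3 -m crank '[{"tx":0,"ty":0,"tz":1,"turn":0},{"tx":0,"ty":0,"tz":1,"turn":0}]'
```

```text
time: 11.68
position: [0.5541, -0.0944, 0.075]
tool_rot: [0.245, 3.132, 0.001]
ft_force: [-3.8, 0.2, 8.8]
grip_width: 0.004
grip_force: 3.9
time: 11.92
position: [0.5541, -0.0944, 0.0749]
tool_rot: [0.245, 3.132, 0.002]
ft_force: [-5.1, 0.6, 13.2]
grip_width: 0.005
grip_force: 7.1
```

```bash
python3 -m crank '[{"tx":0,"ty":0,"tz":1.5,"turn":0},{"tx":0,"ty":0,"tz":3,"turn":0},{"tx":0,"ty":0,"tz":3,"turn":0}]' && python3 -m crank '[{"tx":0,"ty":0,"tz":-20,"turn":0},{"tx":0,"ty":0,"tz":-45,"turn":0},{"tx":50,"ty":30,"tz":-60,"turn":0},{"tx":95,"ty":60,"tz":-60,"turn":0},{"tx":120,"ty":90,"tz":-60,"turn":0}]'; python3 - <<'E'
from h import *
s=st()
a=np.deg2rad(-8.9); X=np.array([np.cos(a),np.sin(a)]);Y=np.array([-X[1],X[0]]);T=np.array([.543,-.1625])
for cam in("top","scene"):
    im,c=cloud(cam);cv2.imwrite(f"pics/{cam}4.png",im[...,::-1])
    d=c[...,:2]-T;u=d@X*1000;v=d@Y*1000;z=c[...,2]*1000
    def md(k): return round(float(np.nanmedian(z[k])),2),int(k.sum())
    print(cam,"panel strips",md((abs(u)<60)&(abs(v-5)<6)&(z>50)&(z<65)),md((abs(u)<60)&(abs(v-122)<4)&(z>50)&(z<65)),md((u>56)&(u<70)&(abs(v-69)<25)&(z>50)&(z<65)),md((u<-58)&(u>-70)&(abs(v-69)<25)&(z>50)&(z<65)))
    print("pack quads",[md((u*sx>8)&(u*sx<42)&((v-69)*sy>5)&((v-69)*sy<24)) for sx in(-1,1) for sy in(-1,1)])
    k=(np.hypot(c[...,0]-.518,c[...,1]+.217)<.04)&(z>79)&(z<100)
    if k.sum()>20: print("bar",cv2.minAreaRect((c[k][:,:2]*1000).astype(np.float32)))
b=cv2.imread("pics/scene4.png")[190:295,310:450]
cv2.imwrite("pics/c4.png",cv2.resize(b,(800,600),interpolation=cv2.INTER_CUBIC))
E
```

```text
time: 12.3
position: [0.5541, -0.0945, 0.0748]
tool_rot: [0.246, 3.132, 0.003]
ft_force: [-13.0, 2.7, 32.9]
grip_width: 0.008
grip_force: 16.5
time: 12.92
position: [0.4475, 0.0143, 0.1298]
tool_rot: [0.245, 3.132, 0.001]
ft_force: [1.5, -0.3, -0.1]
grip_width: 0.004
grip_force: 0.0
{'time': 12.925, 'position': [0.447, 0.014, 0.13], 'tool_rot': [0.245, 3.132, 0.001], 'ft_force': [1.522, -0.269, -0.128], 'grip_width': 0.004, 'grip_force': 0.0}
[[-0.988, 0.156, 0.0], [0.156, 0.988, 0.001], [0.0, 0.001, -1.0]]
top panel strips (56.74, 226) (55.99, 41) (55.92, 103) (57.62, 26)
pack quads [(56.49, 105), (55.79, 101), (56.3, 104), (55.96, 106)]
bar ((518.9515380859375, -216.30189514160156), (61.75452423095703, 15.267335891723633), 33.697792053222656)
scene panel strips (58.53, 142) (56.02, 102) (58.44, 54) (58.59, 63)
pack quads [(57.76, 64), (57.87, 61), (57.87, 65), (57.76, 56)]
bar ((517.6837158203125, -218.89244079589844), (60.90375900268555, 13.99537467956543), 33.84541320800781)
```

View pics/c4.png

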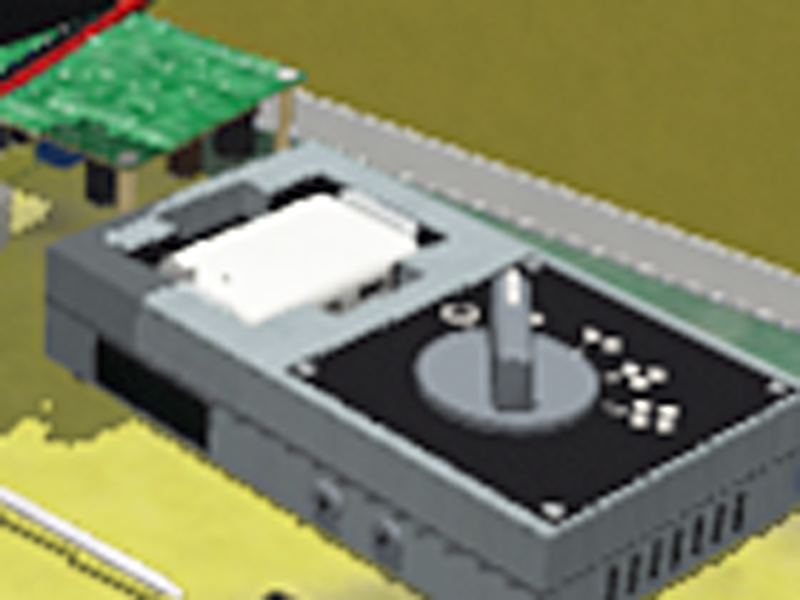

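The pack is home: its top is flush with the panel in both clouds, and the picture shows it between both clips. The knob still points between ring and one dot. Next I'll go above the knob.

```bash
python3 -m crank '[{"tx":-5,"ty":-30,"tz":-10,"turn":-1.5},{"tx":-15,"ty":-75,"tz":-20,"turn":-3},{"tx":-25,"ty":-125,"tz":-20,"turn":-4.8},{"tx":-30,"ty":-175,"tz":-20,"turn":-6.7},{"tx":-34,"ty":-213,"tz":-20,"turn":-8.6}]' 45 && python3 -m crank '[{"tx":0,"ty":0,"tz":0,"turn":0},{"tx":0,"ty":0,"tz":0,"turn":0}]' && python3 -c "
from h import *
s=st();print(go([.5183,-.2176,.086],s))"
```

```text
time: 13.65
position: [0.4495, -0.2056, 0.15]
tool_rot: [-0.925, 3.002, -0.002]
ft_force: [0.2, -0.4, -0.5]
grip_width: 0.471
grip_force: 0.0
time: 13.9
position: [0.4498, -0.2024, 0.1495]
tool_rot: [0.917, -3.005, -0.0]
ft_force: [-0.7, -0.4, -0.4]
grip_width: 0.513
grip_force: 0.0
{'time': 13.9, 'position': [0.45, -0.202, 0.15], 'tool_rot': [0.917, -3.005, -0.0], 'ft_force': [-0.708, -0.397, -0.37], 'grip_width': 0.513, 'grip_force': 0.0}
[[-0.83, -0.558, -0.0], [-0.558, 0.83, 0.0], [-0.0, 0.0, -1.0]]
[-48.4 -50.9  63.5]
```

```bash
python3 -m crank '[{"tx":-16,"ty":-17,"tz":0,"turn":0},{"tx":-34,"ty":-36,"tz":0,"turn":0},{"tx":-48.5,"ty":-51,"tz":0,"turn":0},{"tx":-48.5,"ty":-51,"tz":15,"turn":0},{"tx":-48.5,"ty":-51,"tz":25,"turn":0}]' && python3 -c "
from h import *
s=st();print(go([.5183,-.2176,.086],s))"
```

```text
time: 14.52
position: [0.5172, -0.2164, 0.1229]
tool_rot: [0.92, -3.002, -0.003]
ft_force: [-0.1, -0.2, 0.1]
grip_width: 0.518
grip_force: 0.0
{'time': 14.525, 'position': [0.517, -0.216, 0.123], 'tool_rot': [0.92, -3.002, -0.003], 'ft_force': [-0.135, -0.186, 0.075], 'grip_width': 0.518, 'grip_force': 0.0}
[[-0.828, -0.56, -0.003], [-0.56, 0.828, 0.001], [0.002, 0.002, -1.0]]
[-0.3 -1.7 36.9]
```

```bash
python3 -m crank '[{"tx":0,"ty":-1,"tz":15,"turn":0},{"tx":0,"ty":-1,"tz":28,"turn":0},{"tx":0,"ty":-1,"tz":36.5,"turn":0},{"tx":0,"ty":-1,"tz":36.5,"turn":0}]' && python3 -m crank '[{"tx":0,"ty":0,"tz":0,"turn":0},{"tx":0,"ty":0,"tz":0,"turn":0},{"tx":0,"ty":0,"tz":0,"turn":0},{"tx":0,"ty":0,"tz":0,"turn":0},{"tx":0,"ty":0,"tz":0,"turn":0}]' 0 35
```

```text
time: 15.02
position: [0.5184, -0.2183, 0.0874]
tool_rot: [0.919, -3.003, -0.001]
ft_force: [0.3, 0.5, -0.1]
grip_width: 0.517
grip_force: 0.0
time: 15.65
position: [0.5187, -0.2178, 0.0884]
tool_rot: [0.92, -3.003, -0.002]
ft_force: [-1.2, 3.2, 3.8]
grip_width: 0.16
grip_force: 35.0
```

```bash
python3 -m crank '[{"tx":0,"ty":0,"tz":0,"turn":1},{"tx":0,"ty":0,"tz":0,"turn":2},{"tx":0,"ty":0,"tz":0,"turn":3},{"tx":0,"ty":0,"tz":0,"turn":4},{"tx":0,"ty":0,"tz":0,"turn":5}]' && python3 -m crank '[{"tx":0,"ty":0,"tz":0,"turn":1},{"tx":0,"ty":0,"tz":0,"turn":2},{"tx":0,"ty":0,"tz":0,"turn":3},{"tx":0,"ty":0,"tz":0,"turn":4},{"tx":0,"ty":0,"tz":0,"turn":5}]' && python3 -c "
from h import *
s=st();print(s['torque'],s['grip_force']); M=R.from_rotvec(s['tool_rot']).as_matrix();print('bar angle',np.degrees(np.arctan2(M[1,1],M[0,1]))-90)"
```

```text
time: 16.27
position: [0.5186, -0.2173, 0.0883]
tool_rot: [0.244, -3.131, -0.003]
ft_force: [-2.9, 2.8, 5.7]
grip_width: 0.157
grip_force: 35.0
time: 16.9
position: [0.5187, -0.2168, 0.0884]
tool_rot: [-0.438, -3.109, -0.004]
ft_force: [-2.6, 5.2, 5.0]
grip_width: 0.162
grip_force: 35.0
{'time': 16.9, 'position': [0.519, -0.217, 0.088], 'tool_rot': [-0.438, -3.109, -0.004], 'ft_force': [-2.592, 5.217, 4.995], 'grip_width': 0.162, 'grip_force': 35.005}
[[-0.961, 0.277, -0.001], [0.276, 0.961, 0.003], [0.002, 0.002, -1.0]]
[0.9361444  0.6927826  0.08526447] 35.0048553943634
bar angle -16.05153633155095
```

```bash
python3 -m crank '[{"tx":0,"ty":0,"tz":0,"turn":1.2},{"tx":0,"ty":0,"tz":0,"turn":2.4},{"tx":0,"ty":0,"tz":0,"turn":3.6},{"tx":0,"ty":0,"tz":0,"turn":4.5},{"tx":0,"ty":0,"tz":0,"turn":4.5}]' && python3 -c "
from h import *
s=st();print(s['torque'],s['grip_force']); M=R.from_rotvec(s['tool_rot']).as_matrix();print('bar angle',np.degrees(np.arctan2(M[1,1],M[0,1]))-90)" && python3 -m crank '[{"tx":0,"ty":0,"tz":0,"turn":0},{"tx":0,"ty":0,"tz":0,"turn":0},{"tx":0,"ty":0,"tz":0,"turn":0},{"tx":0,"ty":0,"tz":0,"turn":0}]' 40 && python3 -m crank '[{"tx":0,"ty":0,"tz":-15,"turn":0},{"tx":0,"ty":0,"tz":-35,"turn":0},{"tx":45,"ty":20,"tz":-60,"turn":0},{"tx":90,"ty":60,"tz":-70,"turn":0},{"tx":120,"ty":110,"tz":-75,"turn":0}]' && python3 - <<'E'
from h import *
for cam in("top","scene"):
    im,c=cloud(cam);cv2.imwrite(f"pics/{cam}5.png",im[...,::-1]);z=c[...,2]*1000;g=im.min(2)
    k=(np.hypot(c[...,0]-.518,c[...,1]+.217)<.04)&(z>79)&(z<100)
    print(cam,k.sum(),cv2.minAreaRect((c[k][:,:2]*1000).astype(np.float32)),"white",np.round(c[k&(g>170)].mean(0),3))
im=cv2.imread("pics/top5.png")
cv2.imwrite("pics/c5.png",cv2.resize(im[160:260,310:450],None,fx=5,fy=5,interpolation=cv2.INTER_CUBIC))
E
```

```text
time: 17.52
position: [0.5189, -0.2164, 0.0884]
tool_rot: [-1.033, -2.965, -0.004]
ft_force: [-3.5, 5.6, 5.1]
grip_width: 0.153
grip_force: 35.0
{'time': 17.525, 'position': [0.519, -0.216, 0.088], 'tool_rot': [-1.033, -2.965, -0.004], 'ft_force': [-3.542, 5.628, 5.13], 'grip_width': 0.153, 'grip_force': 35.002}
[[-0.783, 0.622, -0.001], [0.622, 0.783, 0.003], [0.003, 0.002, -1.0]]
[ 1.07190179  0.69828462 -0.01435756] 35.002461075782776
bar angle -38.42872799191816
time: 18.02
position: [0.519, -0.2187, 0.0881]
tool_rot: [1.035, 2.966, -0.0]
ft_force: [-0.5, 0.6, -0.8]
grip_width: 0.441
grip_force: 0.0
time: 18.65
position: [0.4935, -0.0567, 0.1658]
tool_rot: [1.037, 2.962, 0.005]
ft_force: [1.4, -0.1, 0.1]
grip_width: 0.457
grip_force: 0.0
top 152 ((519.253662109375, -216.83746337890625), (14.327107429504395, 63.19538116455078), 51.03084182739258) white [ 0.532 -0.229  0.089]
scene 223 ((517.343994140625, -218.09341430664062), (16.917022705078125, 60.22627258300781), 50.34146499633789) white [ 0.531 -0.227  0.091]
```

View pics/c5.png

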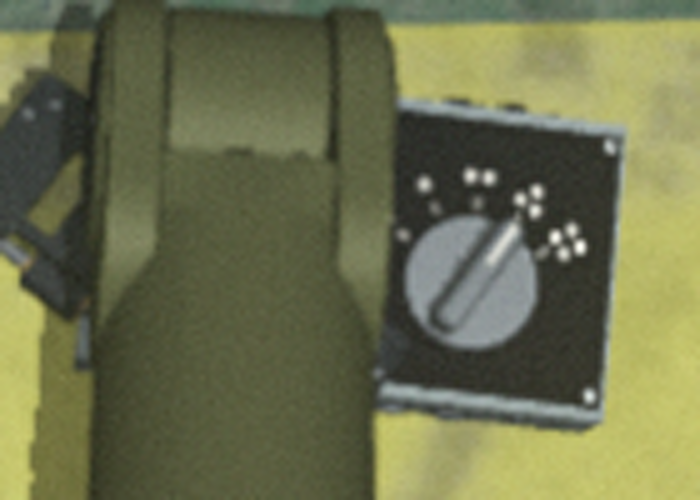

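The pointer (white line near (505,240)) points at the three-dot mark (530,200). Its angle is −39°, as predicted, and the gripper is clear, so I'm handing in.

```bash
python3 -m crank '[{"tx":0,"ty":0,"tz":0,"turn":0},{"tx":0,"ty":0,"tz":0,"turn":0},{"tx":0,"ty":0,"tz":0,"turn":0}]' && python3 -c "
from h import *
print(ctrl.close_job())"
```

```text
time: 19.12
position: [0.4934, -0.0592, 0.1633]
tool_rot: [1.039, 2.965, -0.0]
ft_force: [0.9, 0.6, 1.0]
grip_width: 0.461
grip_force: 0.0
the job is handed in; nothing more can be done
None
```

The pack is pressed home with its top flush with the panel, the selector was turned clockwise to the three-dot mark and released, and the job was handed in at about 19 s; the hand-in call gave no verdict.

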